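# Shut the compost caddy and click its vent dial open

## Robot

A 6-joint arm with a two-finger parallel gripper is mounted at the origin on the work surface. World frame = base frame: x ahead of the robot, y to its left, z up, the work surface at z = 0. Lengths are in m, angles in rad, forces in N, time in s.
With the tool pointing down it reaches from about 0.225 to 0.875 m from the base axis. Payload 3.4 kg.
Tool frame: the origin (TCP) lies between the finger pads; the fingertips stand 25 mm ahead of it and the grasp point (between the pads) lies 6 mm ahead of it; z points along the fingers, y is the line along which they close (so a half turn about z gives the same grasp; the last joint's range is limited). The gripper opens to 85 mm and grips with 20 to 120 N. Pads are 22 mm wide; open, the fingers measure 114 mm over their backs; the gripper's body (76 mm by 85 mm) begins 54 mm behind the grasp point. The pads swing forward as they close: fully open they stand 13 mm farther back than shut.
Start: joints at [-1.416, 0.276, 1.505, -0, 1.361, -0.121], TCP at [0.157, -0.553, 0.256] pointing down, gripper open.
Joint ranges: [-2.89, 2.89], [-0.75, 2.08], [0.22, 2.7], [-1.18, 4.32], [0.11, 2.71], [-2.7, 2.7]. Speed limits (rad/s): [2.57, 2.57, 3.14, 3.14, 3.14, 3.14].

## Interface

Orientations are given as a unit quaternion [w, x, y, z].
In Python, from rig import manip, cams, ticket gives the robot as it stands.
- The arm moves only by the tool step_arm, never from a script. Its argument "increments" is a list of rows, each an object with "dp": the shift along the world's x, y, z each as a share of 0.2 m, from -1 to 1, a list of three; "yaw": the turn about the world's z as a share of 0.15 rad, from -1 to 1; "grip": the opening, from 0 (shut) to 1 (fully open). In form: [{"dp": [tx, ty, tz], "yaw": yaw, "grip": grip}, ...]. A call has 1 to 5 rows; each row shifts and turns the commanded pose from where the row before left it; what a row does not reach is not made up. A row lasts 1/8 s, in which the tool goes at most 62.5 mm and 10.7 degrees, less where a joint would pass 70% of its speed; a pose out of reach is approached as far as the arm can. A call with a number of a shift or a turn outside -1 to 1 is refused whole. A call with a gripper value outside its range is refused whole. The fingers move at their own pace and stop on an object; "squeeze" is the grip in N (left out, the last holds). Time passes only in rows, so rows that do not move let the fingers close. It gives the time, the measured TCP pose, the force, the opening and the grip force at its end, in the units of the state.
- manip.get_state(): the state, without advancing time (a new reading comes with each control period).
- cams.get_image(name): name is "side" or "top" or "wrist"; returns the picture (480x640x3 uint8, blue, green, red); there is no depth.
- cams.get_calibration(name): a dict with "fx", "fy", "cx", "cy" (pixels), "extrinsics" (4x4, takes a point from camera to world coordinates). Camera axes: x right, y up, looking along -z (the intrinsics and any distortion apply to the point x, -y, -z); pixel columns grow to the right and rows downward; lengths in m; the calibration is good to about 2 mm. A picture is of the moment at which its call begins: read the wrist's pose just before it. get_calibration takes no time and is no camera call; for the wrist camera it gives the pose at the moment of the call.
- ticket.sign_off(): hands the job in; it is judged then, once.
The state is a dict: "clock": time; "qpos": joint angles; "qd": joint speeds; "effort": joint torques, N m; "position": TCP position; "ee_rot": TCP orientation; "contact_force": force on the tool from outside, world axes, zero at the start; "moment": the same for the moment, N m; "width": finger opening in m; "gripper_force": force on a finger pad.
Only numpy, scipy, OpenCV 4.12 (cv2) and the standard library are available. Lean on these libraries where they do the work, as an engineer would, in place of code of your own. Each camera call takes 0.05 s, during which the arm holds its last target. There are 200 camera calls.

## Task

Close up the compost caddy using the fingertips only: gently push its raised lid down until it is fully shut, then turn the large knurled vent dial behind the lid clockwise (seen from above) by fingertip friction until its pointer line clicks into place at the long raised mark, one or two clicks on, and not past it. Grasp, lift and raise nothing, leave the bento tray, the glass container and the egg moulds where they stand, and finish clear of everything with the lid still shut.

Things in the scene. Friction and masses are not known exactly. Their poses are not given: they have to be found in the camera images.
- caddy: Stainless steel pedal compost caddy, 270 (x) by 240 (y) by 160 mm high; does not shift. Origin: centre of its underside; x points from the front (robot side, small fixed pedal 48 mm out at the foot) to the rear, y to its left. Front half: bin under the flip lid. Rear (x +3 to +135 mm): flat white deck at 160 mm carrying the vent dial; only the dial stands on it.
- lid (a joint): Flip lid angle, rad: 0 = fully shut (level, top flush with the deck at 160 mm, rigid stop), positive = front edge raised; starts 0.45 to 0.8. Steel, 142 mm long, 244 wide, 10 thick; hinge line along caddy y at caddy x = +4 mm, height 160 mm. A stiff hinge keeps it where it is left; pushing it down 90 mm from the hinge takes about 2 N.
- lid_press (a point): Point on the lid's upper face, on its centre line, 90 mm from the hinge: a good place to push (moves with the lid).
- lid_lip (a point): Middle of the lid's front edge, on the upper face, 144 mm from the hinge (moves with the lid).
- vent_dial (a joint): Dial angle, rad, grows clockwise seen from above. Detents (clicks) at 0, 0.50, 1.00, 1.50; stops at -0.12 and 1.62. 1.00 is wanted (long mark). Starts at 0 or 0.50. Between detents it resists with up to about 0.08 N m (2 N at the rim), over humps at 0.25, 0.75, 1.25; past a hump it pulls itself into the next detent once let go.
- dial_top (a point): Centre of the dial's flat top, on its vertical axis: caddy x = +68 mm, y = 0, height 179 mm. Black disc, 90 mm across, 18 mm tall, fine vertical ribs (knurls) round its rim, smooth flat top; too wide to pinch. It turns when a fingertip presses on its top (8 to 12 N) or its rim and moves along the circle.
- pointer_tip (a point): Outer end of the flat steel pointer line inlaid in the dial's top face, 41 mm from the axis (turns with the dial).
- mark (a point): Middle of the long raised steel mark (14 mm by 4 mm) on the deck, 57 mm from the dial's axis, directly behind it (caddy +x). The other three detents are marked by small round pips 55 mm from the axis. Marks are under 2 mm high.
- bento: Open lime bento tray, 150 by 200 by 50 mm, loose bystander; origin at the centre of its underside.
- glass_box: Glass food container with a locking lid, about 126 by 174 by 67 mm, loose bystander standing on a timber serving board 18 mm thick; origin at the centre of its underside.
- mould_a: Round off-white silicone egg mould with a small tab, 84 mm across, 28 mm high, loose bystander; origin at the centre of its underside.
- mould_b: A second egg mould, same as the first, loose bystander.

How it is judged:
On the way, in this order (a step that is already met when the one before it is completed fails the run):
1. the lid is pushed fully shut (value of joint lid below 0.04 rad), for 0.2 s.
2. the dial stands in the detent at the long mark (value of joint vent_dial between 0.9 and 1.1 rad and value of joint lid below 0.04 rad), for 0.2 s.
At the end, for the whole second after the job is handed in: The lid is shut (within 0.04 rad), the dial rests in the detent at the long mark (1.00 within 0.08 rad) and is still (value of joint lid below 0.04 rad and value of joint vent_dial between 0.92 and 1.08 rad and velocity of joint vent_dial between -0.05 and 0.05 rad/s); the robot touches nothing.
It fails at once if the dial is turned past the hump beyond the long mark (value of joint vent_dial above 1.25 rad).
It fails at once if the lid is raised instead of pushed down (value of joint lid above 0.95 rad).
It fails at once if the lid or the dial is pressed with more than 45 N (not gentle) (contact force between any of lid, vent_dial and the fingers above 45 N).
It fails at once if a bystander is lifted or shifted by more than 20 mm (distance of any of bento, glass_box, mould_a, mould_b from where it was at the start of the episode above 0.02 m).
It also fails if it takes over 48 s, if anything falls off the work surface, if the arm or the gripper's body presses on something with over 40 N, if the wrist force passes 120 N, or if a joint passes its speed limit or range.

## Working session

There is one attempt and no reset: what is moved stays moved. The work goes in short steps, Python scripts to look and compute and a tool call to move; the robot and the scene stay as the last step left them, time stands still between calls to the robot, and variables do not carry over. Pictures are saved under pics/ and viewed, at most 10 in all, crops included, and the job is handed in when it is done.

Besides the shell and the picture viewer there is one more tool, called in YAML: its name, and indented under it one key for each argument. step_arm: Moves the arm, as the interface text tells. Shift numbers are shares of 0.2 m and turn numbers shares of 0.15 rad, none past 1 either way. Its arguments: {"type":"object","properties":{"increments":{"type":"array"},"squeeze":{"type":"number"}},"required":["increments"]}

```bash
mkdir -p pics
python3 - <<'E'
from rig import manip,cams
import cv2,numpy as np
np.set_printoptions(precision=4,suppress=True)
s=manip.get_state(); print(s)
for n in("top","side"):
    cv2.imwrite(f"pics/{n}0.png",cams.get_image(n)); print(n,cams.get_calibration(n))
E
```

```text
{'clock': 0.0, 'qpos': array([-1.416 ,  0.2766,  1.5062,  0.    ,  1.3606, -0.121 ]), 'qd': array([ 0.0006,  0.0015, -0.0011, -0.0007, -0.0007,  0.0003]), 'effort': array([  0.0005, -41.6774, -24.5813,  -0.    ,   0.011 ,  -0.    ]), 'position': array([ 0.1565, -0.5528,  0.2554]), 'ee_rot': array([-0.0009,  0.9905,  0.1375,  0.    ]), 'contact_force': array([-1.3631,  0.3631,  0.0467]), 'moment': array([-0.0405, -0.002 ,  0.0107]), 'gripper_force': 0.0, 'width': 0.08548113623534188}
top {'fx': 590.8698274578835, 'fy': 590.8698274578835, 'cx': 332.01939404402174, 'cy': 239.7658831524745, 'extrinsics': array([[-0.025 ,  0.9917, -0.1262,  0.3473],
       [-0.9995, -0.027 , -0.0142,  0.0012],
       [-0.0175,  0.1258,  0.9919,  1.5317],
       [ 0.    ,  0.    ,  0.    ,  1.    ]])}
side {'fx': 521.0008814261857, 'fy': 521.0008814261857, 'cx': 323.21099595139424, 'cy': 238.15397093035787, 'extrinsics': array([[-0.7275,  0.5035, -0.466 , -0.0541],
       [-0.686 , -0.5245,  0.5042,  0.6133],
       [ 0.0094,  0.6865,  0.727 ,  1.0175],
       [ 0.    ,  0.    ,  0.    ,  1.    ]])}
```

View pics/top0.png

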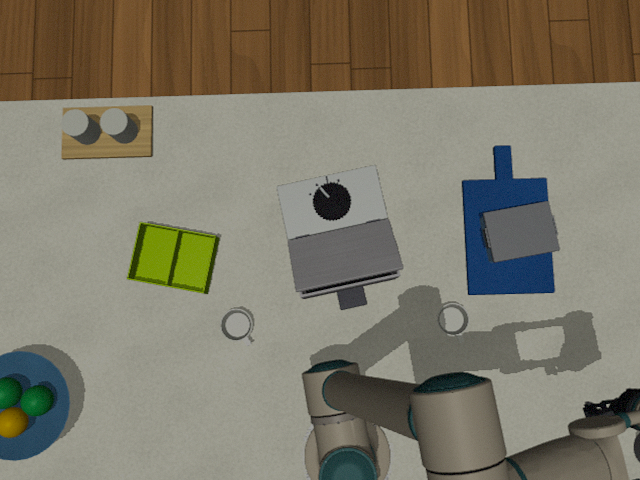

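View pics/side0.png

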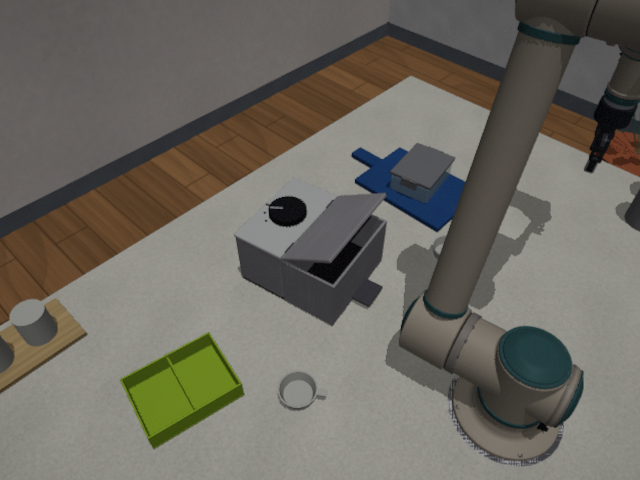

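The top view shows the caddy in the middle: deck corners near (278,186) and (376,166), dial at (331,201) with its pointer up and left. The lid is raised, the moulds are at (238,323) and (453,318), and the gripper is at lower right. I'll enlarge the caddy for precise points.

Run:
```python
import cv2,numpy as np
a=cv2.imread("pics/top0.png")[155:315,265:415]; b=cv2.imread("pics/side0.png")[170:330,230:390]
a=cv2.resize(a,None,fx=5,fy=5,interpolation=cv2.INTER_CUBIC)[:600]; 
a=cv2.resize(cv2.imread("pics/top0.png")[158:308,270:410],None,fx=4,fy=4,interpolation=cv2.INTER_CUBIC)
cv2.imwrite("pics/topc.png",a)
b=cv2.resize(cv2.imread("pics/side0.png")[175:325,230:390],None,fx=4,fy=4,interpolation=cv2.INTER_CUBIC)
cv2.imwrite("pics/sidec.png",b)
```

```text
(no output)
```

View pics/topc.png

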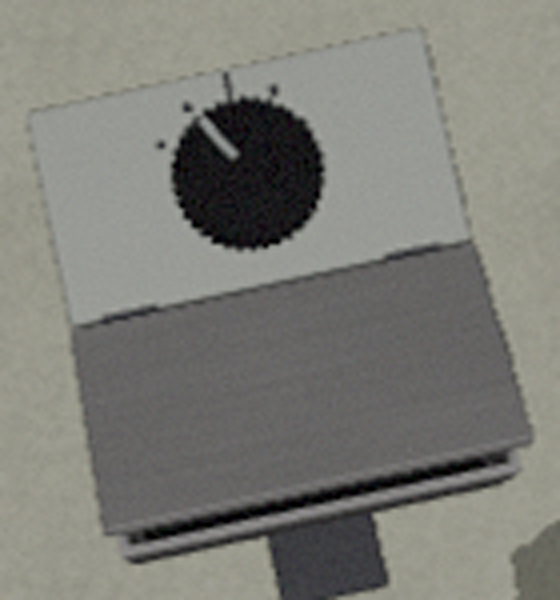

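View pics/sidec.png

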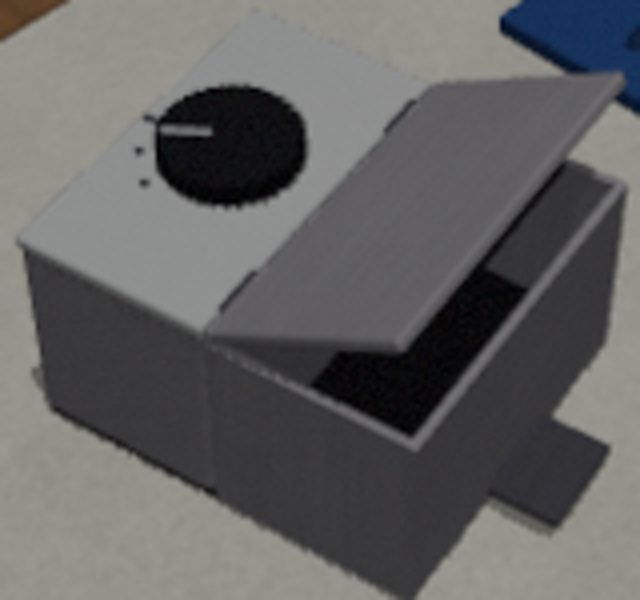

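The crops show the deck, dial and lid clearly. The pointer stands at the second pip, crop (188,107), and the long mark is the next one at (228,88). So the dial is at 0.50 and needs one click. Next I'll fit the caddy pose and lid angle.

```bash
cat > h.py <<'E'
import numpy as np, cv2
from scipy.optimize import least_squares
def proj(P,c):
    E=np.linalg.inv(c["extrinsics"]); p=np.atleast_2d(P)@E[:3,:3].T+E[:3,3]
    return np.c_[c["cx"]-c["fx"]*p[:,0]/p[:,2], c["cy"]+c["fy"]*p[:,1]/p[:,2]]
def R(y): return np.array([[np.cos(y),-np.sin(y),0],[np.sin(y),np.cos(y),0],[0,0,1]])
def world(C,q): return np.atleast_2d(C)@R(q[2]).T+[q[0],q[1],0]
E
python3 - <<'E'
from h import *; from rig import cams
ct,cs=cams.get_calibration("top"),cams.get_calibration("side")
def pts(a): 
    L=lambda w:(4-142*np.cos(a),w,160+142*np.sin(a))
    return (np.array([(135,120,160),(135,-120,160),(68,0,179),(125,0,162),L(122),L(-122),(-135,120,160),(-135,-120,160)])/1e3,
            np.array([(135,120,160),(-135,120,160),L(122),L(-122),(68,0,179),(-135,-120,160)])/1e3)
t=(np.array([(30,108),(424,29),(248,172),(228,88),(105,532),(533,440),(132,560),(520,468)])+.5)/4-.5+[270,158]
s=(np.array([(20,242),(415,447),(400,347),(622,76),(231,137),(625,185)])+.5)/4-.5+[230,175]
f=lambda v:np.r_[(proj(world(pts(v[3])[0],v),ct)-t).ravel(),(proj(world(pts(v[3])[1],v),cs)-s).ravel()]
r=least_squares(f,[.5,0,.2,.6],loss="soft_l1"); print(r.x); print(f(r.x).reshape(-1,2).round(1))
v=r.x
for n,p in dict(dial=(68,0,179),press=(4-90*np.cos(v[3]),0,160+90*np.sin(v[3])),lip=(4-144*np.cos(v[3]),0,160+144*np.sin(v[3])),pressshut=(-86,0,160),mark=(125,0,160)).items(): print(n,world(np.array(p)/1e3,v).round(4))
E
```

```text
[0.54383439 0.00674997 0.18781391 0.48285063]
[[-0.8  1.3]
 [-0.5 -0.2]
 [-0.1  0.3]
 [-0.  -0.5]
 [-0.6  0.5]
 [ 0.4  0.1]
 [-3.1  0.1]
 [ 1.2  1.1]
 [-1.5 -1.8]
 [ 0.5 -2.2]
 [-1.1  0.2]
 [ 0.4 -0.2]
 [-0.1 -0.9]
 [ 1.5 -3.9]]
dial [[0.6106 0.0194 0.179 ]]
press [[ 0.4695 -0.0074  0.2018]]
lip [[ 0.4225 -0.0163  0.2269]]
pressshut [[ 0.4593 -0.0093  0.16  ]]
mark [[0.6666 0.0301 0.16  ]]
```

The fit gives the caddy at (0.544, 0.007) with yaw 0.188 and the lid at about 0.48 rad. I'll shut the fingers and travel high to above lid_press.

step_arm:
  increments:
    - {"dp": [0, 0, 0.2], "yaw": 0, "grip": 0}
    - {"dp": [0.11, 0.195, 0.1], "yaw": 0, "grip": 0}
    - {"dp": [0.11, 0.195, 0], "yaw": 0, "grip": 0}
    - {"dp": [0.11, 0.195, 0], "yaw": 0, "grip": 0}
    - {"dp": [0.11, 0.195, 0], "yaw": 0, "grip": 0}
  squeeze: 20

```text
clock: 0.72
position: [0.245, -0.3958, 0.316]
ee_rot: [-0.0, 0.991, 0.137, 0.0]
contact_force: [0.1, -0.2, -0.3]
width: 0.0001
gripper_force: 0.0
```

step_arm:
  increments:
    - {"dp": [0.11, 0.195, 0], "yaw": 0, "grip": 0}
    - {"dp": [0.11, 0.195, 0], "yaw": 0, "grip": 0}
    - {"dp": [0.11, 0.195, 0], "yaw": 0, "grip": 0}
    - {"dp": [0.11, 0.195, 0], "yaw": 0, "grip": 0}
    - {"dp": [0.11, 0.195, 0], "yaw": 0, "grip": 0}

```text
clock: 1.35
position: [0.3549, -0.2008, 0.3161]
ee_rot: [-0.0, 0.991, 0.137, -0.0]
contact_force: [0.2, 0.9, -0.3]
width: 0.0
gripper_force: 0.0
```

step_arm:
  increments:
    - {"dp": [0.11, 0.195, 0], "yaw": 0, "grip": 0}
    - {"dp": [0.11, 0.195, 0], "yaw": 0, "grip": 0}
    - {"dp": [0.11, 0.195, 0], "yaw": 0, "grip": 0}
    - {"dp": [0.11, 0.195, 0], "yaw": 0, "grip": 0}
    - {"dp": [0, 0, 0], "yaw": 0, "grip": 0}

```text
clock: 1.98
position: [0.4433, -0.044, 0.3158]
ee_rot: [-0.001, 0.99, 0.14, -0.0]
contact_force: [-0.4, 0.3, -0.7]
width: -0.0001
gripper_force: 0.0
```

step_arm:
  increments:
    - {"dp": [0.12, 0.18, 0], "yaw": 0, "grip": 0}
    - {"dp": [0, 0, -0.1], "yaw": 0, "grip": 0}
    - {"dp": [0, 0, -0.1], "yaw": 0, "grip": 0}
    - {"dp": [0, 0, -0.1], "yaw": 0, "grip": 0}
    - {"dp": [0, 0, 0], "yaw": 0, "grip": 0}

```text
clock: 2.6
position: [0.465, -0.011, 0.2549]
ee_rot: [-0.0, 0.991, 0.137, -0.002]
contact_force: [0.1, 0.4, -0.0]
width: -0.0002
gripper_force: 0.0
```

step_arm:
  increments:
    - {"dp": [0, 0, -0.03], "yaw": 0, "grip": 0}
    - {"dp": [0, 0, -0.03], "yaw": 0, "grip": 0}
    - {"dp": [0, 0, -0.03], "yaw": 0, "grip": 0}
    - {"dp": [0, 0, -0.03], "yaw": 0, "grip": 0}
    - {"dp": [0, 0, -0.03], "yaw": 0, "grip": 0}

```text
clock: 3.22
position: [0.4667, -0.0103, 0.2262]
ee_rot: [0.0, 0.991, 0.138, 0.0]
contact_force: [0.7, 0.1, 1.1]
width: -0.0001
gripper_force: 0.6
```

step_arm:
  increments:
    - {"dp": [-0.005, 0, -0.03], "yaw": 0, "grip": 0}
    - {"dp": [-0.005, 0, -0.03], "yaw": 0, "grip": 0}
    - {"dp": [-0.005, 0, -0.03], "yaw": 0, "grip": 0}
    - {"dp": [-0.005, 0, -0.02], "yaw": 0, "grip": 0}
    - {"dp": [0, 0, 0], "yaw": 0, "grip": 0}

```text
clock: 3.85
position: [0.4623, -0.0102, 0.2039]
ee_rot: [-0.0, 0.991, 0.137, -0.0]
contact_force: [-0.5, 0.2, 0.5]
width: 0.0001
gripper_force: 0.0
```

step_arm:
  increments:
    - {"dp": [0, 0, -0.02], "yaw": 0, "grip": 0}
    - {"dp": [0, 0, -0.02], "yaw": 0, "grip": 0}
    - {"dp": [0, 0, -0.02], "yaw": 0, "grip": 0}
    - {"dp": [0, 0, -0.01], "yaw": 0, "grip": 0}
    - {"dp": [0, 0, 0], "yaw": 0, "grip": 0}

```text
clock: 4.47
position: [0.4626, -0.0102, 0.1901]
ee_rot: [-0.0, 0.991, 0.137, -0.0]
contact_force: [-0.3, -0.8, -1.2]
width: 0.0
gripper_force: 0.0
```

step_arm:
  increments:
    - {"dp": [0, 0, -0.01], "yaw": 0, "grip": 0}
    - {"dp": [0, 0, -0.005], "yaw": 0, "grip": 0}
    - {"dp": [0, 0, 0], "yaw": 0, "grip": 0}

```text
clock: 4.85
position: [0.4627, -0.0103, 0.1873]
ee_rot: [0.0, 0.991, 0.137, 0.0]
contact_force: [0.2, 0.5, -0.3]
width: 0.0003
gripper_force: 0.1
```

step_arm:
  increments:
    - {"dp": [0, 0, -0.005], "yaw": 0, "grip": 0}
    - {"dp": [0, 0, -0.005], "yaw": 0, "grip": 0}
    - {"dp": [0, 0, 0], "yaw": 0, "grip": 0}

```text
clock: 5.22
position: [0.4626, -0.0103, 0.1853]
ee_rot: [0.0, 0.991, 0.137, 0.0]
contact_force: [1.0, 0.1, 0.5]
width: -0.0002
gripper_force: 0.2
```

step_arm:
  increments:
    - {"dp": [0, 0, -0.005], "yaw": 0, "grip": 0}
    - {"dp": [0, 0, 0], "yaw": 0, "grip": 0}

```text
clock: 5.48
position: [0.4626, -0.0103, 0.185]
ee_rot: [0.0, 0.991, 0.137, 0.0]
contact_force: [-1.6, 0.0, 5.1]
width: -0.0002
gripper_force: 2.7
```

step_arm:
  increments:
    - {"dp": [0, 0, -0.003], "yaw": 0, "grip": 0}
    - {"dp": [0, 0, 0], "yaw": 0, "grip": 0}
    - {"dp": [0, 0, 0], "yaw": 0, "grip": 0}

```text
clock: 5.85
position: [0.4626, -0.0103, 0.185]
ee_rot: [0.0, 0.991, 0.137, 0.0]
contact_force: [-1.7, 0.2, 8.6]
width: 0.0002
gripper_force: 4.5
```

The lid is on its stop at 8.6 N. I'll rise, move above the dial and open to about 50 mm, so that both fingertips will rest on the dial's top either side of its axis.

step_arm:
  increments:
    - {"dp": [0, 0, 0.2], "yaw": 0, "grip": 0}
    - {"dp": [0, 0, 0.2], "yaw": 0, "grip": 0.59}
    - {"dp": [0.247, 0.05, 0], "yaw": 0, "grip": 0.59}
    - {"dp": [0.247, 0.05, 0], "yaw": 0, "grip": 0.59}
    - {"dp": [0.247, 0.05, 0], "yaw": 0, "grip": 0.59}

```text
clock: 6.48
position: [0.6121, 0.02, 0.2637]
ee_rot: [0.0, 0.991, 0.137, 0.0]
contact_force: [0.2, -0.4, -0.0]
width: 0.0505
gripper_force: 0.0
```

step_arm:
  increments:
    - {"dp": [0, 0, 0], "yaw": 0, "grip": 0.59}
    - {"dp": [0, 0, -0.1], "yaw": 0, "grip": 0.59}
    - {"dp": [0, 0, -0.05], "yaw": 0, "grip": 0.59}
    - {"dp": [0, 0, 0], "yaw": 0, "grip": 0.59}
    - {"dp": [0, 0, 0], "yaw": 0, "grip": 0.59}

```text
clock: 7.1
position: [0.6107, 0.0196, 0.2345]
ee_rot: [0.0, 0.991, 0.137, 0.0]
contact_force: [-0.8, -0.3, 0.6]
width: 0.0501
gripper_force: 0.0
```

Run:
```python
from rig import manip,cams
import cv2,numpy as np
print(manip.get_state()["contact_force"])
a=cams.get_image("side")[140:330,200:400]; w=cams.get_image("wrist")
cv2.imwrite("pics/s1.png",np.hstack([cv2.resize(a,None,fx=2,fy=2,interpolation=cv2.INTER_CUBIC),cv2.resize(w,(400,300))[:300].copy() if 0 else cv2.copyMakeBorder(cv2.resize(w,(400,300)),0,80,0,0,cv2.BORDER_CONSTANT)]))
```

```text
[-0.79265271 -0.33903063  0.60130075]
```

View pics/s1.png

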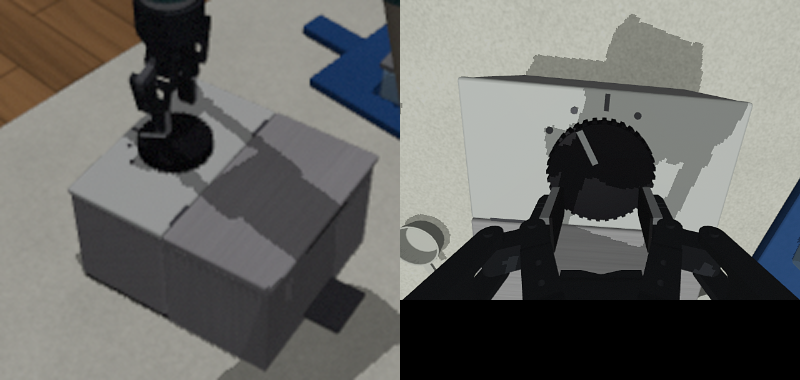

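Left half: the lid is level and shut. Right half (wrist): the fingers straddle the dial centre at about (602,170), and the pointer is still at the second pip. Now I'll press down slowly.

step_arm:
  increments:
    - {"dp": [0, 0, -0.07], "yaw": 0, "grip": 0.59}
    - {"dp": [0, 0, -0.05], "yaw": 0, "grip": 0.59}
    - {"dp": [0, 0, -0.02], "yaw": 0, "grip": 0.59}
    - {"dp": [0, 0, 0], "yaw": 0, "grip": 0.59}

```text
clock: 7.7
position: [0.6106, 0.0197, 0.2051]
ee_rot: [-0.0, 0.991, 0.137, -0.001]
contact_force: [0.2, -0.3, -0.2]
width: 0.0506
gripper_force: 0.0
```

step_arm:
  increments:
    - {"dp": [0, 0, -0.01], "yaw": 0, "grip": 0.59}
    - {"dp": [0, 0, -0.005], "yaw": 0, "grip": 0.59}
    - {"dp": [0, 0, 0], "yaw": 0, "grip": 0.59}

```text
clock: 8.07
position: [0.6108, 0.0197, 0.2028]
ee_rot: [0.0, 0.991, 0.137, 0.0]
contact_force: [-0.6, -1.1, 0.1]
width: 0.0508
gripper_force: 0.0
```

step_arm:
  increments:
    - {"dp": [0, 0, -0.005], "yaw": 0, "grip": 0.59}
    - {"dp": [0, 0, -0.005], "yaw": 0, "grip": 0.59}
    - {"dp": [0, 0, 0], "yaw": 0, "grip": 0.59}

```text
clock: 8.45
position: [0.6108, 0.0197, 0.201]
ee_rot: [0.0, 0.991, 0.137, 0.0]
contact_force: [-1.3, 0.5, 1.1]
width: 0.0505
gripper_force: 0.7
```

step_arm:
  increments:
    - {"dp": [0, 0, -0.005], "yaw": 0, "grip": 0.59}
    - {"dp": [0, 0, -0.005], "yaw": 0, "grip": 0.59}
    - {"dp": [0, 0, 0], "yaw": 0, "grip": 0.59}

```text
clock: 8.82
position: [0.6109, 0.0197, 0.2009]
ee_rot: [0.0, 0.991, 0.137, 0.001]
contact_force: [-2.9, -0.0, 10.3]
width: 0.0501
gripper_force: 5.0
```

step_arm:
  increments:
    - {"dp": [0, 0, -0.003], "yaw": 0, "grip": 0.59}
    - {"dp": [0, 0, 0], "yaw": 0, "grip": 0.59}

```text
clock: 9.07
position: [0.6109, 0.0197, 0.2009]
ee_rot: [0.0, 0.991, 0.137, 0.001]
contact_force: [-3.3, -0.7, 12.2]
width: 0.0504
gripper_force: 6.2
```

step_arm:
  increments:
    - {"dp": [0, 0, 0], "yaw": -0.4, "grip": 0.59}
    - {"dp": [0, 0, 0], "yaw": -0.4, "grip": 0.59}
    - {"dp": [0, 0, 0], "yaw": -0.4, "grip": 0.59}
    - {"dp": [0, 0, 0], "yaw": -0.4, "grip": 0.59}
    - {"dp": [0, 0, 0], "yaw": -0.4, "grip": 0.59}

```text
clock: 9.7
position: [0.6108, 0.0201, 0.2009]
ee_rot: [-0.0, 1.0, -0.013, 0.001]
contact_force: [-3.8, 1.1, 12.8]
width: 0.0504
gripper_force: 6.2
```

Run:
```python
from rig import manip,cams
import cv2,numpy as np
s=manip.get_state(); print(s["contact_force"],s["moment"])
a=cams.get_image("side")[160:260,220:350]; w=cams.get_image("wrist")[100:400,130:530]
cv2.imwrite("pics/s2.png",np.hstack([cv2.resize(a,(390,300),interpolation=cv2.INTER_CUBIC),w]))
```

```text
[-3.83589851  1.05501257 12.84084474] [ 0.21872051  0.62164044 -0.06787552]
```

View pics/s2.png

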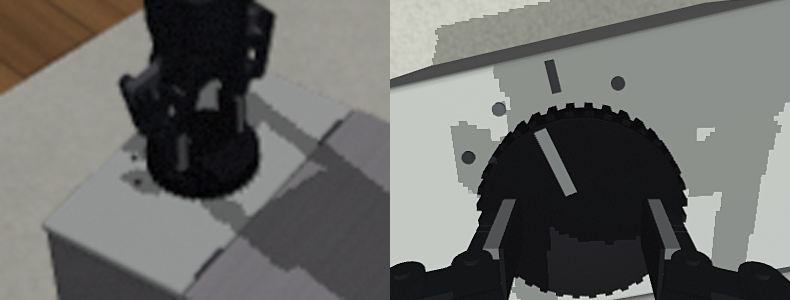

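The wrist view shows the pointer (tip at about (541,132)) moving with the fingers, now between the second pip and the long mark. I'll turn the remaining 0.2 rad.

step_arm:
  increments:
    - {"dp": [0, 0, 0], "yaw": -0.4, "grip": 0.59}
    - {"dp": [0, 0, 0], "yaw": -0.4, "grip": 0.59}
    - {"dp": [0, 0, 0], "yaw": -0.4, "grip": 0.59}
    - {"dp": [0, 0, 0], "yaw": -0.1, "grip": 0.59}
    - {"dp": [0, 0, 0], "yaw": 0, "grip": 0.59}

```text
clock: 10.42
position: [0.6109, 0.0204, 0.2009]
ee_rot: [-0.001, 0.994, -0.109, 0.001]
contact_force: [-3.3, 1.7, 13.7]
width: 0.0503
gripper_force: 6.2
```

step_arm:
  increments:
    - {"dp": [0, 0, 0.01], "yaw": 0, "grip": 0.59}
    - {"dp": [0, 0, 0.05], "yaw": 0, "grip": 0.59}
    - {"dp": [0, 0, 0.2], "yaw": 0, "grip": 0.59}
    - {"dp": [0, 0, 0], "yaw": 0, "grip": 0.59}
    - {"dp": [0, 0, 0], "yaw": 0, "grip": 0.59}

```text
clock: 11.05
position: [0.6105, 0.0196, 0.2497]
ee_rot: [0.0, 0.994, -0.109, -0.0]
contact_force: [-0.2, -0.1, -1.0]
width: 0.0502
gripper_force: 0.0
```

Run:
```python
from rig import manip,cams
import cv2,numpy as np
s=manip.get_state(); print(s["contact_force"],s["position"])
a=cams.get_image("side")[140:330,200:400]; w=cams.get_image("wrist")[60:440,120:520]
cv2.imwrite("pics/s3.png",np.hstack([cv2.resize(a,(400,380),interpolation=cv2.INTER_CUBIC),w]))
```

```text
[-0.2244552  -0.14240855 -1.02111272] [0.6105371  0.01964677 0.24973593]
```

View pics/s3.png

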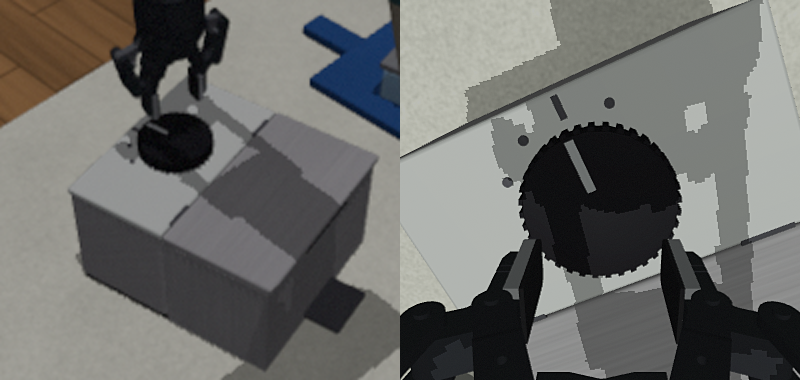

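The lid is shut, and in the wrist view the pointer, (594,190) to (567,142), points about at the long mark, (553,97) to (564,118). I'll quantify that with the calibration.

Run:
```python
from h import *; from rig import cams
c=cams.get_calibration("wrist"); q=[.54383,.00675,.18781]
def back(u,v,z):
    E=c["extrinsics"]; u+=120-400; v+=60
    d=E[:3,:3]@np.array([(u-c["cx"])/c["fx"],-(v-c["cy"])/c["fy"],-1]); o=E[:3,3]
    p=o+d*(z-o[2])/d[2]; return (R(q[2]).T@(p-[q[0],q[1],0]))*1e3
for n,a in dict(ptip=(567,142,.179),pin=(593,190,.179),m1=(553,97,.161),m2=(564,118,.161),pipR=(609,103,.161),pipL=(523,141,.161)).items():
    p=back(*a); print(n,p.round(1),"ang cw from mark",np.arctan2(-p[1],p[0]-68).round(3))
a,b=back(567,142,.179),back(593,190,.179); print("line dir",np.arctan2(-(a-b)[1],(a-b)[0]))
```

```text
ptip [109.6   1.1 179. ] ang cw from mark -0.026
pin [ 80.4  -0.6 179. ] ang cw from mark 0.049
m1 [131.9   0.7 161. ] ang cw from mark -0.011
m2 [1.193e+02 1.000e-01 1.610e+02] ang cw from mark -0.002
pipR [117.  -25.7 161. ] ang cw from mark 0.484
pipL [116.7  26.6 161. ] ang cw from mark -0.5
line dir -0.05763742215495129
```

The pointer is parallel to the mark and within about 0.03 rad of it, so the dial is in the 1.00 detent. I'll rise clear and hand in.

step_arm:
  increments:
    - {"dp": [0, 0, 0.2], "yaw": 0, "grip": 0.59}
    - {"dp": [0, 0, 0.2], "yaw": 0, "grip": 0.59}
    - {"dp": [0, 0, 0], "yaw": 0, "grip": 0.59}
    - {"dp": [0, 0, 0], "yaw": 0, "grip": 0.59}

```text
clock: 11.65
position: [0.6102, 0.0197, 0.3286]
ee_rot: [0.0, 0.994, -0.109, -0.001]
contact_force: [0.2, 0.5, -0.6]
width: 0.0508
gripper_force: 0.0
```

```bash
python3 -c "
from rig import ticket
print(ticket.sign_off())"
```

```text
the job is handed in; nothing more can be done
None
```

The job is handed in: the lid is shut, the dial went one click on to the long mark (within about 0.03 rad by camera), and the arm finished clear at about 12 s; the hand-in returned no verdict.

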